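# Put the socket set back in its tray

### The arm

A 7-joint arm with a two-finger parallel gripper is mounted at the origin on a cart in front of the work surface, level with it; the furniture and walls round the work are solid. World frame = base frame: x ahead of the robot, y to its left, z up, the work surface at z = 0. Lengths are in m, angles in rad, forces in N, time in s.
With the tool pointing down it reaches from about 0.35 to 0.9 m from the base axis. Payload 19.9 kg.
Tool frame: the origin (TCP) lies on the centre line of the jaws, within the pads' length; the fingertips stand 14 mm ahead of it and the grasp point (between the pads) lies 5 mm behind it; z points along the fingers, y is the line along which they close (so a half turn about z gives the same grasp; the last joint's range is limited). The gripper opens to 94 mm and grips with 3 to 60 N. Pads are 16 mm wide; open, the fingers measure 119 mm over their backs; the gripper's body (75 mm by 177 mm) begins 78 mm behind the grasp point.
Start: joints at [-1.315, 0.417, -0.01, 1.614, 0.005, 1.111, -0.053], TCP at [0.183, 0.597, 0.219] pointing down, gripper open.
Joint ranges: [-2.81, 2.81], [-0.39, 2.02], [-1.27, 1.25], [0.06, 2.57], [-1.19, 4.33], [0.19, 2], [-2.82, 2.82]. Speed limits (rad/s): [1.89, 1.89, 2.39, 2.39, 3.01, 3.01, 3.01].

### API

Orientations are given as a 3x3 rotation matrix whose columns are the frame's x, y, z axes.
In Python, from cell import readout, read_camera, calibration, env gives the robot as it stands.
- The arm moves only by the tool carry_out, never from a script. Its argument "deltas" is a list that holds one entry, the list of rows, each a list of 7 numbers: the shift along the tool's x, y, z in cm, then the turn, a rotation vector about the tool's x, y, z in rad, then the closure, from 0 (fully open) to 1 (shut). In form: [[[tx, ty, tz, wx, wy, wz, hand], ...]]. A call has 1 to 8 rows; each row is the pose to reach, as a shift and turn from the pose commanded when the call began, along the tool's axes at that moment; what a row does not reach only later rows make up. A row lasts 1/10 s, in which the tool goes at most 50 mm and 8.59 degrees, less where a joint would pass 70% of its speed; a pose out of reach is approached as far as the arm can. A call with a gripper value outside its range is refused whole. The fingers move at their own pace and stop on an object; "grip_force" is the grip in N (left out, the last holds). Time passes only in rows, so rows that repeat a pose let the fingers close. It gives the time, the measured TCP pose, the force, the opening and the grip force at its end, in the units of the state.
- readout.sense(): the state, without advancing time (a new reading comes with each control period).
- read_camera(name): name is "scene" or "top"; returns the picture (384x512x3 uint8, red, green, blue); there is no depth.
- calibration(name): a dict with "vertical_fov" (degrees; the focal length in pixels is half the picture's height over the tangent of half this angle, whatever the lens; pixels are square), "cx", "cy" (the principal point, pixels), "cam_to_world" (4x4, takes a point from camera to world coordinates). Camera axes: x right, y up, looking along -z (the intrinsics and any distortion apply to the point x, -y, -z); pixel columns grow to the right and rows downward; lengths in m; the calibration is good to about 2 mm. A picture is of the moment at which its call begins. calibration takes no time and is no camera call.
- env.sign_off(): hands the job in; it is judged then, once.
The state is a dict: "t": time; "q": joint angles; "qvel": joint speeds; "effort": joint torques, N m; "eef_pos": TCP position; "tcp_rot": TCP orientation; "wrist_force": force on the tool from outside, world axes, zero at the start; "wrist_torque": the same for the moment, N m; "grip_width": finger opening in m; "finger_force": force on a finger pad.
Only numpy, scipy, OpenCV 4.12 (cv2) and the standard library are available. Lean on these libraries where they do the work, as an engineer would, in place of code of your own. Each camera call takes 0.05 s, during which the arm holds its last target. There are 200 camera calls.

### The job

Put the socket set back in its tray: stand each of the three colour-sleeved chrome sockets fully down in the holder of its own colour, open end up, and lay the ratchet along the long trough behind them, drive square down, right down on its floor; either end may point left. The all-chrome socket and the black impact socket belong to other sets: leave them standing where they are.

Things in the scene. Friction and masses are not known exactly. Their poses are not given: they have to be found in the camera images.
- tray: Dark fixed tray 164 (x) x 244 mm (y), rim 12 mm high. Origin: centre of its underside, on the bench; x away from the robot, y left, z up. A bread maker 255 mm tall stands between it and the sockets' side. Holders in a row along y at x = -44 mm. Ratchet's trough along y at x = +40 mm: middle y = 0, 234 mm long, floor 4 mm above the bench, 50 mm wide between 14 mm cheeks at |y| = 67 to 115 mm, open between them for fingers; back rim 37 mm off.
- blue_socket: Chrome socket with a broad blue sleeve: a cylinder 24 mm across, 44 mm tall (bare chrome, 2.4 mm narrower, below 17 mm), standing with its open hexagon end up. Origin: centre of its underside; z up. Grip it across the sleeve, fingertips at least 15 mm above its underside, so that they clear the holder's top.
- yellow_socket: Chrome socket with a broad yellow sleeve: a cylinder 32 mm across, 48 mm tall (bare chrome, 2.4 mm narrower, below 17 mm), standing with its open hexagon end up. Origin: centre of its underside; z up. Grip it across the sleeve, fingertips at least 15 mm above its underside, so that they clear the holder's top.
- red_socket: Chrome socket with a broad red sleeve: a cylinder 40 mm across, 52 mm tall (bare chrome, 2.4 mm narrower, below 17 mm), standing with its open hexagon end up. Origin: centre of its underside; z up. Grip it across the sleeve, fingertips at least 15 mm above its underside, so that they clear the holder's top.
- blue_holder: Fixed holder with a blue collar in the tray: black block 62 x 62 mm, 16 mm tall, turned as the tray, with a round hole 32 mm across and 11 mm deep in its middle, chamfered. Origin: centre of its underside, 4 mm above the bench (top 20 mm, hole's floor 9 mm above the bench); z up, along the hole. The order of the three holders changes.
- yellow_holder: Fixed holder with a yellow collar in the tray: black block 62 x 62 mm, 16 mm tall, turned as the tray, with a round hole 40 mm across and 11 mm deep in its middle, chamfered. Origin: centre of its underside, 4 mm above the bench (top 20 mm, hole's floor 9 mm above the bench); z up, along the hole. The order of the three holders changes.
- red_holder: Fixed holder with a red collar in the tray: black block 62 x 62 mm, 16 mm tall, turned as the tray, with a round hole 48 mm across and 11 mm deep in its middle, chamfered. Origin: centre of its underside, 4 mm above the bench (top 20 mm, hole's floor 9 mm above the bench); z up, along the hole. The order of the three holders changes.
- ratchet: Ratchet lying on its drive square, chrome head and shank, black grip: 209 mm long (y), 33 wide, 29 high, up to 0.35 kg. Origin: under its middle, at its underside; +y to the grip's end, z up. Head centre y = -88 mm; black grip y = 19 to 105 mm; shank between 13 mm thick, its centre line 14 mm above the underside. Grip it across the shank at the origin, near its balance. Fits the trough either way round.
- plain_socket: All-chrome socket without a sleeve, 30 mm across, 48 mm tall, standing open end up: not part of this set. Origin: centre of its underside.
- impact_socket: Black impact socket without a sleeve, 34 mm across, 50 mm tall, standing open end up: not part of this set. Origin: centre of its underside.
There are look-alikes about, which are no part of the job. What is shaped like the yellow_socket but pink or purple is not meant.

How it is judged:
At the end, for the whole second after the job is handed in: Each sleeved socket upright on the floor of its colour's hole (8 mm off centre, 9 mm over holder's underside, 0.12 rad); ratchet level, drive down, on the trough's floor (18 mm across and along, 0.15 rad, rolled under 0.7 rad); all at rest; the other two sockets within 15 mm of their places (horizontal distance between blue_socket and blue_holder below 0.008 m and z of blue_socket in the frame of blue_holder below 0.009 m and angle between each of blue_socket, yellow_socket, red_socket's own z axis and vertical below 0.12 rad and linear speed of each of blue_socket, yellow_socket, red_socket, ratchet below 0.02 m/s and angular speed of each of blue_socket, yellow_socket, red_socket, ratchet below 0.2 rad/s and horizontal distance between yellow_socket and yellow_holder below 0.008 m and z of yellow_socket in the frame of yellow_holder below 0.009 m and horizontal distance between red_socket and red_holder below 0.008 m and z of red_socket in the frame of red_holder below 0.009 m and x of ratchet in the frame of tray between 0.022 and 0.058 m and y of ratchet in the frame of tray between -0.018 and 0.018 m and z of ratchet in the frame of tray below 0.01 m and angle between the y axis of ratchet and the y axis of tray, either way round below 0.15 rad and angle between ratchet's own z axis and vertical below 0.7 rad and angle between ratchet's own y axis and vertical between 1.51 and 1.63 rad and distance of each of plain_socket, impact_socket from where it was at the start of the episode below 0.015 m); the robot touches nothing.
It fails at once if the all-chrome socket, which is not part of the set, is moved by more than 15 mm (distance of plain_socket from where it was at the start of the episode above 0.015 m).
It fails at once if the black impact socket, which is not part of the set, is moved by more than 15 mm (distance of impact_socket from where it was at the start of the episode above 0.015 m).
It also fails if it takes over 128 s, if anything falls off the work surface, if the arm or the gripper's body presses on something with over 40 N, if the wrist force passes 120 N, or if a joint passes its speed limit or range.

## Working session

There is one attempt and no reset: what is moved stays moved. The work goes in short steps, Python scripts to look and compute and a tool call to move; the robot and the scene stay as the last step left them, time stands still between calls to the robot, and variables do not carry over. Pictures are saved under pics/ and viewed, at most 14 in all, crops included, and the job is handed in when it is done.

Besides the shell and the picture viewer there is one more tool, called after "Call:" as name([rows], argument=value, ...), one row to a line, values as JSON. carry_out: Moves the arm, as the interface text tells. Its arguments: {"type":"object","properties":{"deltas":{"type":"array"},"grip_force":{"type":"number"}},"required":["deltas"]}

```bash
mkdir -p pics; ls; python3 - <<'E'
from cell import readout, read_camera, calibration
import cv2
for n in("scene","top"):
    im=read_camera(n); cv2.imwrite(f"pics/{n}0.png",cv2.resize(im[:,:,::-1],(800,600),interpolation=cv2.INTER_CUBIC))
    cv2.imwrite(f"pics/{n}0raw.png",im[:,:,::-1])
    print(calibration(n))
s=readout.sense();print(s)
E
```

```text
pics
{'vertical_fov': 55.56764119241705, 'cx': 257.25707768213624, 'cy': 190.7540275591054, 'cam_to_world': array([[-0.75435491,  0.38329155, -0.53295052,  0.00815874],
       [-0.65643323, -0.4322118 ,  0.61829473,  0.52575791],
       [ 0.00663964,  0.8162601 ,  0.57764641,  0.61564547],
       [ 0.        ,  0.        ,  0.        ,  1.        ]])}
{'vertical_fov': 55.58465365655011, 'cx': 252.32392682821276, 'cy': 186.67556888642548, 'cam_to_world': array([[-0.01165449,  0.99186101, -0.12679084,  0.37795749],
       [-0.9993298 , -0.01595375, -0.03294575, -0.08021285],
       [-0.03470039,  0.1263219 ,  0.9913822 ,  1.08164269],
       [ 0.        ,  0.        ,  0.        ,  1.        ]])}
{'t': 0.1, 'q': array([-1.31450016,  0.41788989, -0.01031359,  1.61408293,  0.00469407,
        1.11069729, -0.05298917]), 'qvel': array([-0.00093766, -0.00092029, -0.00069425, -0.00166976,  0.00046585,
       -0.00159034, -0.00157905]), 'effort': array([ 1.30284297e-03, -8.52591491e+01,  6.39662761e-01, -4.26699972e+01,
       -4.90323314e-02,  1.64123514e-02,  4.72122872e-05]), 'eef_pos': array([0.18329444, 0.5971956 , 0.21891606]), 'tcp_rot': array([[-9.55993003e-01,  2.93389368e-01, -2.37628646e-04],
       [ 2.93389455e-01,  9.55992455e-01, -1.02638328e-03],
       [-7.39587486e-05, -1.05093297e-03, -9.99999445e-01]]), 'wrist_force': array([ 0.06107571, -0.09758601,  0.64553894]), 'wrist_torque': array([ 0.04662178, -0.00111124, -0.04733062]), 'finger_force': 0.0, 'grip_width': 0.09360305416781756}
```

View pics/scene0.png

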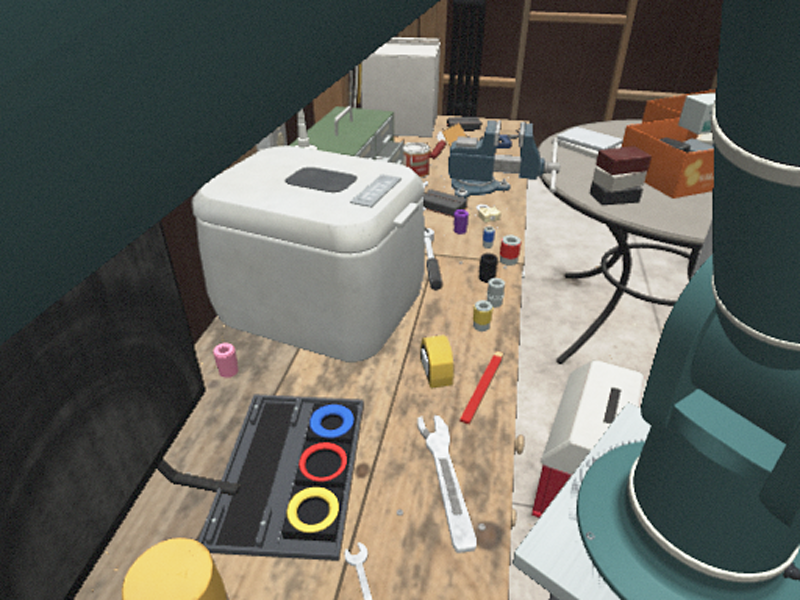

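View pics/top0.png

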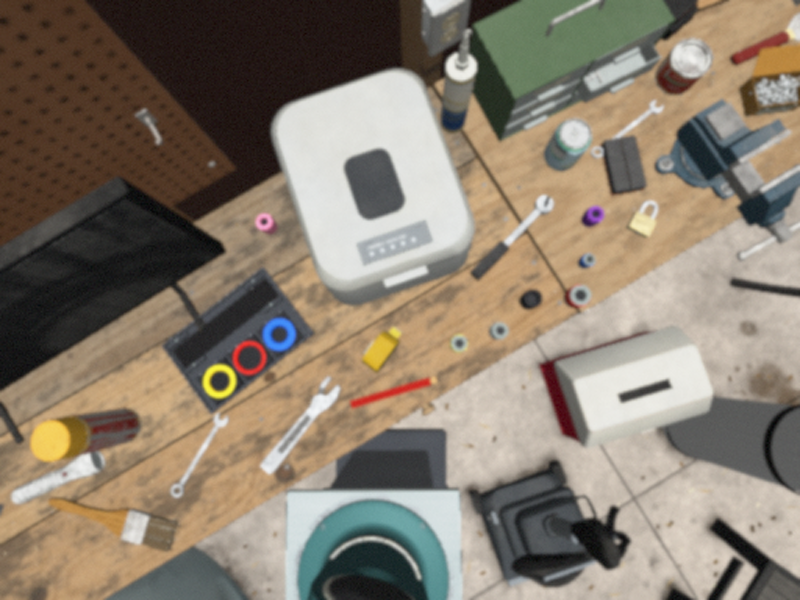

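The scene picture shows the tray at left front, with yellow, red and blue collars at top px (220,381), (249,357) and (280,334). The sockets are right of the bread maker. The black-gripped tool at top (512,237) looks like the ratchet. I'll enlarge both areas.

```bash
python3 - <<'E'
import cv2
im=cv2.imread("pics/top0raw.png"); sc=cv2.imread("pics/scene0raw.png")
cv2.imwrite("pics/c1.png",cv2.resize(im[115:215,275:435],None,fx=5,fy=5,interpolation=cv2.INTER_CUBIC))
cv2.imwrite("pics/c2.png",cv2.resize(im[165:270,95:215],None,fx=5.5,fy=5.5,interpolation=cv2.INTER_CUBIC))
cv2.imwrite("pics/c3.png",cv2.resize(sc[115:215,255:345],None,fx=6,fy=6,interpolation=cv2.INTER_CUBIC))
E
```

```text
(no output)
```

View pics/c1.png

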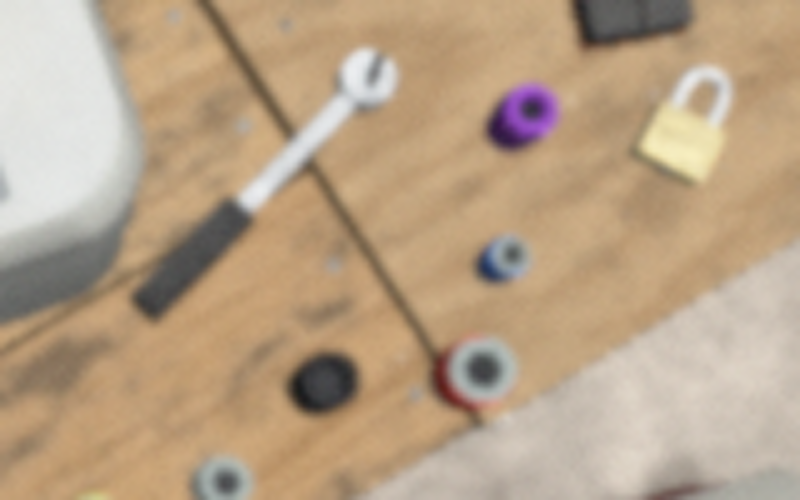

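View pics/c2.png

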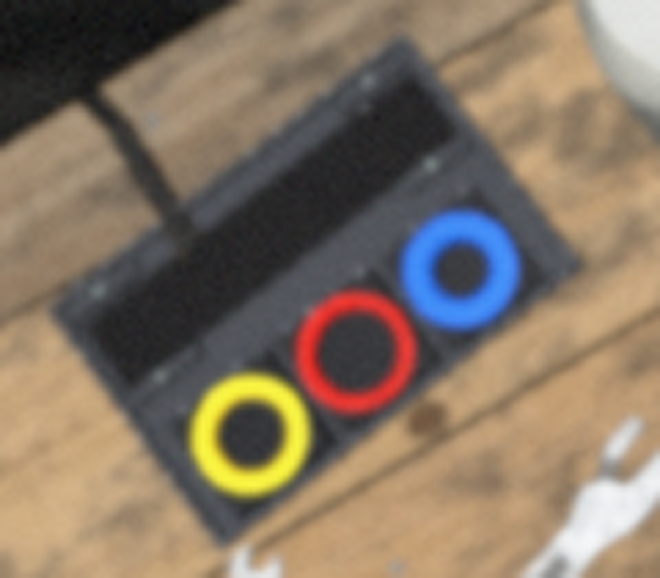

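View pics/c3.png

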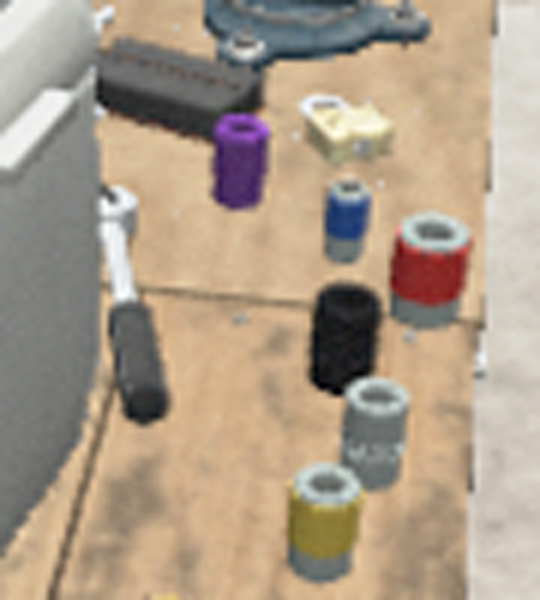

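Candidates: the blue-sleeved socket is at c1 (513,256), with a wide chrome ring and blue sleeve. Red is at (482,369). The yellow sleeve is at c3 (327,483), with chrome at top and bottom. Purple (525,113) and pink are look-alikes, plain chrome is at c3 (377,394), and black impact at (347,297). The ratchet head is at c1 (368,77) and its grip end at (148,304). A thin black rod reaches over the tray's trough, so I'll triangulate it too.

```bash
cat > h.py <<'E'
import numpy as np
from cell import readout, read_camera, calibration
def ray(cam,u,v):
    c=calibration(cam);f=192/np.tan(np.radians(c["vertical_fov"]/2));T=c["cam_to_world"]
    d=T[:3,:3]@np.array([(u-c["cx"])/f,-(v-c["cy"])/f,-1]);return T[:3,3],d/np.linalg.norm(d)
def onz(cam,u,v,z):
    o,d=ray(cam,u,v);return o+d*(z-o[2])/d[2]
def tri(a,b):
    A=np.zeros((3,3));y=np.zeros(3)
    R=[ray("top",*a),ray("scene",*b)]
    for o,d in R:
        P=np.eye(3)-np.outer(d,d);A+=P;y+=P@o
    x=np.linalg.solve(A,y);return x,[np.linalg.norm((np.eye(3)-np.outer(d,d))@(x-o)) for o,d in R]
def proj(cam,p):
    c=calibration(cam);f=192/np.tan(np.radians(c["vertical_fov"]/2));q=np.linalg.inv(c["cam_to_world"])@np.r_[p,1]
    return c["cx"]-f*q[0]/q[2],c["cy"]+f*q[1]/q[2]
def un(u,v,s,ox,oy): return (u+.5)/s-.5+ox,(v+.5)/s-.5+oy
E
python3 - <<'E'
from h import *
import cv2
np.set_printoptions(precision=4,suppress=True)
c1=lambda u,v:un(u,v,5,275,115); c2=lambda u,v:un(u,v,5.5,95,165); c3=lambda u,v:un(u,v,6,255,115); w=lambda u,v:un(u,v,1.5625,0,0)
for n,a,b,z in [("red",c1(482,369),c3(435,232),.052),("blue",c1(513,256),c3(349,187),.044),("yellow",w(459,342),c3(327,483),.048),("plain",c1(224,481),c3(377,394),.048),("impact",c1(328,380),c3(347,297),.05)]:
    print(n,onz("top",*a,z),onz("scene",*b,z),*tri(a,b))
print("rod",*tri(c2(188,232),w(235,488)),*tri(w(172,283),w(163,463)))
h=onz("top",*c1(368,77),.029);g=onz("top",*c1(148,304),.016);print("ratchet",h,g,np.linalg.norm(h-g),np.degrees(np.arctan2(*(g-h)[1::-1])))
im=cv2.imread("pics/top0raw.png")
hsv=cv2.cvtColor(im,cv2.COLOR_BGR2HSV)
H={}
for n,(lo,hi) in dict(yellow=(22,35),blue=(100,120),red=(0,6)).items():
    m=cv2.inRange(hsv,(lo,150,120),(hi,255,255)); 
    if n=="red": m|=cv2.inRange(hsv,(174,150,120),(180,255,255))
    k=np.zeros_like(m);k[200:260,125:195]=1
    ys,xs=np.nonzero(m*k); c=cv2.minEnclosingCircle(np.c_[xs,ys].astype(np.float32))[0]
    H[n]=onz("top",*c,.020);print(n,len(xs),c,(xs.mean(),ys.mean()),H[n])
for p in [(402,38),(580,268),(228,545),(57,312)]:print("corner",onz("top",*c2(*p),.012))
# scene collars
im=cv2.imread("pics/scene0raw.png")
for n,p in dict(yellow=(314,510),red=(324,463),blue=(333,421)).items(): print(n,onz("scene",*w(*p),.020))
d=H["yellow"]-H["blue"];print("tray y dir",np.degrees(np.arctan2(d[1],d[0])),np.linalg.norm(d))
E
```

```text
red [ 0.4994 -0.3804  0.052 ] [ 0.4979 -0.377   0.052 ] [ 0.4999 -0.381   0.0495] [np.float64(0.00025288283536447384), np.float64(0.00025288283536450333)]
blue [ 0.5651 -0.4037  0.044 ] [ 0.5673 -0.4013  0.044 ] [ 0.5666 -0.4031  0.0434] [np.float64(0.001578124542064318), np.float64(0.0015781245420643803)]
yellow [ 0.4173 -0.1612  0.048 ] [ 0.4158 -0.1582  0.048 ] [ 0.4175 -0.1613  0.0455] [np.float64(0.00015157255493554523), np.float64(0.0001515725549355721)]
plain [ 0.4385 -0.2343  0.048 ] [ 0.4387 -0.2329  0.048 ] [ 0.439  -0.2342  0.0472] [np.float64(0.0004390708196433171), np.float64(0.0004390708196431379)]
impact [ 0.4947 -0.2945  0.05  ] [ 0.4971 -0.2942  0.05  ] [ 0.4956 -0.2938  0.0507] [np.float64(0.0011116363111067834), np.float64(0.0011116363111068463)]
rod [0.4595 0.325  0.0051] [np.float64(0.002004197947630734), np.float64(0.0020041979476308797)] [0.5344 0.3722 0.0359] [np.float64(0.0015328779786933006), np.float64(0.0015328779786935053)]
ratchet [ 0.6763 -0.3298  0.029 ] [ 0.5453 -0.1982  0.016 ] 0.18618549355384045 134.88008957357383
yellow 260 (140.5, 243.5) (np.float64(140.07692307692307), np.float64(243.4269230769231)) [0.3521 0.2829 0.02  ]
blue 301 (178.27999877929688, 213.5800018310547) (np.float64(178.31229235880397), np.float64(213.59800664451828)) [0.4377 0.1733 0.02  ]
red 215 (159.5, 228.5) (np.float64(159.29302325581395), np.float64(228.51162790697674)) [0.3949 0.228  0.02  ]
corner [0.5648 0.209  0.012 ]
corner [0.438  0.1105 0.012 ]
corner [0.2939 0.2972 0.012 ]
corner [0.4182 0.3941 0.012 ]
yellow [0.3508 0.2854 0.02  ]
red [0.3926 0.231  0.02  ]
blue [0.4362 0.1741 0.02  ]
tray y dir 127.96730803111602 0.1390944383117732
```

```bash
python3 - <<'E'
from h import *
np.set_printoptions(precision=3,suppress=True)
w=lambda u,v:un(u,v,1.5625,0,0)
for p in [(350,362),(425,290),(215,318)]: print("bm base",p,onz("scene",*w(*p),0))
for z in (.2,.25):
  for p in [(475,225),(460,262),(345,288),(318,262),(272,130),(400,70)]: print("bm top",p,z,onz("top",*w(*p),z))
print("panel",*tri(w(222,248),w(205,390)),*tri(w(120,180),w(158,215)),*tri(w(222,248),w(158,215)))
for p in [(222,248),(0,388)]: print([onz("top",*w(*p),z) for z in (.0,.1,.2,.3)])
print([onz("scene",*w(205,390),z) for z in (.0,.05,.1)])
E
```

```text
bm base (350, 362) [0.522 0.057 0.   ]
bm base (425, 290) [ 0.562 -0.183  0.   ]
bm base (215, 318) [0.786 0.133 0.   ]
bm top (475, 225) 0.2 [ 0.595 -0.179  0.2  ]
bm top (460, 262) 0.2 [ 0.536 -0.154  0.2  ]
bm top (345, 288) 0.2 [0.498 0.027 0.2  ]
bm top (318, 262) 0.2 [0.54 0.07 0.2 ]
bm top (272, 130) 0.2 [0.761 0.146 0.2  ]
bm top (400, 70) 0.2 [ 0.858 -0.064  0.2  ]
bm top (475, 225) 0.25 [ 0.583 -0.174  0.25 ]
bm top (460, 262) 0.25 [ 0.527 -0.15   0.25 ]
bm top (345, 288) 0.25 [0.491 0.021 0.25 ]
bm top (318, 262) 0.25 [0.531 0.061 0.25 ]
bm top (272, 130) 0.25 [0.739 0.133 0.25 ]
bm top (400, 70) 0.25 [ 0.831 -0.065  0.25 ]
panel [0.595 0.272 0.05 ] [np.float64(0.003985066425587403), np.float64(0.0039850664255875025)] [0.611 0.29  0.338] [np.float64(0.03251388944294749), np.float64(0.032513889442947405)] [0.573 0.231 0.3  ] [np.float64(0.047195073887614215), np.float64(0.047195073887614195)]
[array([0.608, 0.293, 0.   ]), array([0.587, 0.258, 0.1  ]), array([0.566, 0.224, 0.2  ]), array([0.545, 0.189, 0.3  ])]
[array([0.342, 0.717, 0.   ]), array([0.346, 0.643, 0.1  ]), array([0.349, 0.569, 0.2  ]), array([0.352, 0.496, 0.3  ])]
[array([0.642, 0.248, 0.   ]), array([0.591, 0.27 , 0.05 ]), array([0.539, 0.293, 0.1  ])]
```

```bash
python3 - <<'E'
import cv2
sc=cv2.imread("pics/scene0raw.png")
cv2.imwrite("pics/c4.png",cv2.resize(sc[130:384,80:290],None,fx=2.35,fy=2.35,interpolation=cv2.INTER_CUBIC))
E
```

```text
(no output)
```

View pics/c4.png

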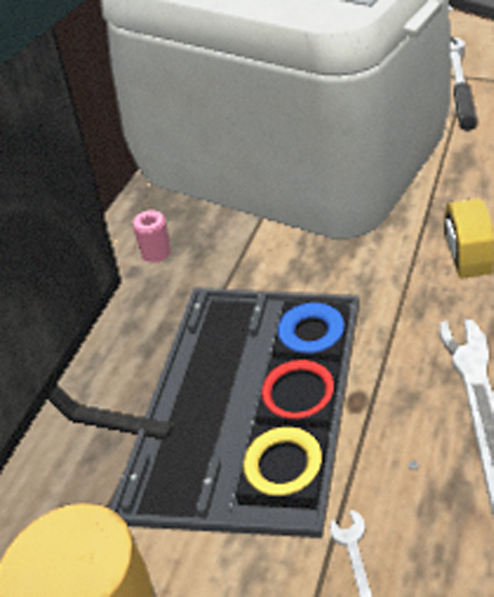

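The tray is turned about 38°, with trough middle ≈ (0.461, 0.279). The black foot of the panel just reaches the trough's back edge (tray x≈67 mm, y≈37 mm), so I'll lay the ratchet slightly to the front. The yellow-sleeved socket (c3 327,483) is chrome at both ends and matches, so it goes first.

```bash
cat >> h.py <<'E'
def go(x,y,z,yaw=38,ref=None):
    "row that takes the tool, pointing down, y axis at yaw deg, to x,y,z (TCP)"
    from scipy.spatial.transform import Rotation as Ro
    s=readout.sense();R=s["tcp_rot"];p=s["eef_pos"] if ref is None else ref
    a=np.radians(yaw);Y=np.array([np.cos(a),np.sin(a),0]);Z=np.array([0,0,-1.])
    T=np.c_[np.cross(Y,Z),Y,Z]
    d=R.T@(np.array([x,y,z])-p)*100
    print(np.round(d,2),np.round(Ro.from_matrix(R.T@T).as_rotvec(),3))
E
python3 -c "
from h import *
go(.37,.25,.30)"
```

```text
[-28.04 -27.72  -8.08] [-0.001  0.     0.61 ]
```

Call:
carry_out([
  [[-28, -27.7, -8.1, 0, 0, 0.61, 0.47], [-28, -27.7, -8.1, 0, 0, 0.61, 0.47], [-28, -27.7, -8.1, 0, 0, 0.61, 0.47], [-28, -27.7, -8.1, 0, 0, 0.61, 0.47], [-28, -27.7, -8.1, 0, 0, 0.61, 0.47], [-28, -27.7, -8.1, 0, 0, 0.61, 0.47], [-28, -27.7, -8.1, 0, 0, 0.61, 0.47], [-28, -27.7, -8.1, 0, 0, 0.61, 0.47]],
], grip_force=20)

```text
t: 0.9
eef_pos: [0.3692, 0.2503, 0.3004]
tcp_rot: [[-0.615, 0.788, -0.0], [0.788, 0.615, 0.0], [0.0, -0.0, -1.0]]
wrist_force: [1.0, 0.4, 0.3]
grip_width: 0.0496
finger_force: 0.0
```

```bash
python3 -c "
from h import *
s=readout.sense();print(s['eef_pos'],s['grip_width'],s['q'])
go(.4167,-.160,.12)"
```

```text
[0.36921621 0.25032996 0.30040619] 0.0496462179159744 [-0.98153957  0.00616686  0.32004793  1.93710065 -0.0023887   1.19864184
  0.00238354]
[-35.27 -21.51  18.03] [-0. -0. -0.]
```

Call:
carry_out([
  [[-35.3, -21.5, 18, 0, 0, 0, 0.47], [-35.3, -21.5, 18, 0, 0, 0, 0.47], [-35.3, -21.5, 18, 0, 0, 0, 0.47], [-35.3, -21.5, 18, 0, 0, 0, 0.47], [-35.3, -21.5, 18, 0, 0, 0, 0.47], [-35.3, -21.5, 18, 0, 0, 0, 0.47], [-35.3, -21.5, 18, 0, 0, 0, 0.47], [-35.3, -21.5, 18, 0, 0, 0, 0.47]],
])

```text
t: 1.7
eef_pos: [0.4111, -0.1137, 0.1398]
tcp_rot: [[-0.616, 0.788, 0.001], [0.788, 0.616, -0.0], [-0.001, 0.001, -1.0]]
wrist_force: [1.5, 1.9, 1.4]
grip_width: 0.0499
finger_force: 0.0
```

```bash
python3 -c "
from h import *
import cv2
im=read_camera('top');go(.4167,-.160,.036)
a=im[185:245,265:345,::-1];b=read_camera('scene')[150:225,270:350,::-1]
cv2.imwrite('pics/d1.png',np.hstack([cv2.resize(a,(400,300),interpolation=2),cv2.resize(b,(320,300),interpolation=2)]))
"
```

```text
[-3.54 -1.89 10.17] [-0.003  0.002 -0.002]
```

View pics/d1.png

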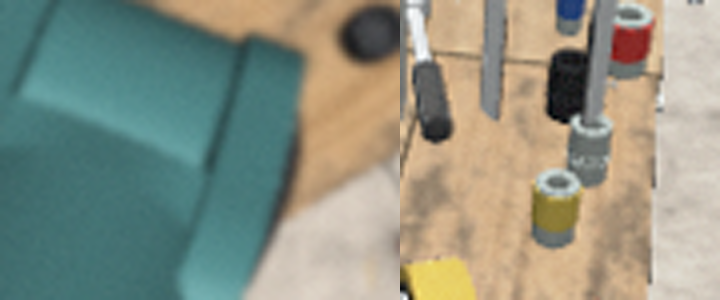

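The scene shows the yellow-sleeved socket in clear view; the top view is hidden by the arm. Next I shift over it and descend.

Call:
carry_out([
  [[-3.5, -1.9, 2, 0, 0, 0, 0.47], [-3.5, -1.9, 2, 0, 0, 0, 0.47], [-3.5, -1.9, 5, 0, 0, 0, 0.47], [-3.5, -1.9, 5, 0, 0, 0, 0.47]],
])

```text
t: 2.2
eef_pos: [0.4163, -0.1505, 0.0884]
tcp_rot: [[-0.615, 0.788, -0.004], [0.788, 0.615, 0.0], [0.003, -0.003, -1.0]]
wrist_force: [-0.9, 0.3, 0.5]
grip_width: 0.0498
finger_force: 0.0
```

```bash
python3 -c "
from h import *
go(.4167,-.160,.036)"
```

```text
[-0.79 -0.54  5.24] [-0.003 -0.003 -0.   ]
```

Call:
carry_out([
  [[0, 0, 0, 0, 0, 0, 0.47], [0, 0, 0, 0, 0, 0, 0.47]],
])

```text
t: 2.4
eef_pos: [0.4182, -0.151, 0.0914]
tcp_rot: [[-0.616, 0.788, 0.001], [0.788, 0.616, 0.0], [-0.001, 0.001, -1.0]]
wrist_force: [-0.2, -1.1, 0.4]
grip_width: 0.0496
finger_force: 0.0
```

```bash
python3 -c "
from h import *
go(.4167,-.160,.036)"
```

```text
[-0.61 -0.68  5.54] [0.001 0.001 0.   ]
```

Call:
carry_out([
  [[-0.6, -0.7, 0, 0, 0, 0, 0.47], [-0.6, -0.7, 2.8, 0, 0, 0, 0.47], [-0.6, -0.7, 5.5, 0, 0, 0, 0.47], [-0.6, -0.7, 5.5, 0, 0, 0, 0.47], [-0.6, -0.7, 5.5, 0, 0, 0, 0.47]],
])

```text
t: 2.9
eef_pos: [0.416, -0.1609, 0.0362]
tcp_rot: [[-0.615, 0.789, -0.0], [0.789, 0.615, -0.0], [-0.0, -0.0, -1.0]]
wrist_force: [-0.3, 0.5, 0.7]
grip_width: 0.0497
finger_force: 0.0
```

Call:
carry_out([
  [[0, 0, 0, 0, 0, 0, 0.8], [0, 0, 0, 0, 0, 0, 0.8], [0, 0, 0, 0, 0, 0, 0.8], [0, 0, 0, 0, 0, 0, 0.8]],
], grip_force=20)

```text
t: 3.3
eef_pos: [0.4166, -0.1603, 0.0362]
tcp_rot: [[-0.616, 0.788, 0.001], [0.788, 0.616, -0.0], [-0.001, 0.001, -1.0]]
wrist_force: [-1.8, 0.8, 12.7]
grip_width: 0.0315
finger_force: 20.0
```

Call:
carry_out([
  [[0, 0, -5, 0, 0, 0, 0.8], [0, 0, -10, 0, 0, 0, 0.8], [0, 0, -15, 0, 0, 0, 0.8], [33.9, 20, -21, 0, 0, 0, 0.8], [33.9, 20, -21, 0, 0, 0, 0.8], [33.9, 20, -21, 0, 0, 0, 0.8], [33.9, 20, -21, 0, 0, 0, 0.8], [33.9, 20, -21, 0, 0, 0, 0.8]],
])

```text
t: 4.1
eef_pos: [0.3831, 0.0867, 0.2239]
tcp_rot: [[-0.616, 0.788, 0.001], [0.788, 0.616, 0.001], [0.0, 0.001, -1.0]]
wrist_force: [1.9, -0.1, -1.3]
grip_width: 0.0317
finger_force: 20.0
```

```bash
python3 -c "
from h import *
go(.3515,.284,.15)"
```

```text
[17.49  9.65  7.41] [ 0.001 -0.    -0.   ]
```

Call:
carry_out([
  [[17.5, 9.7, 3, 0, 0, 0, 0.8], [17.5, 9.7, 5, 0, 0, 0, 0.8], [17.5, 9.7, 7.4, 0, 0, 0, 0.8], [17.5, 9.7, 7.4, 0, 0, 0, 0.8], [17.5, 9.7, 7.4, 0, 0, 0, 0.8], [17.5, 9.7, 7.4, 0, 0, 0, 0.8], [17.5, 9.7, 7.4, 0, 0, 0, 0.8]],
])

```text
t: 4.8
eef_pos: [0.353, 0.2815, 0.1494]
tcp_rot: [[-0.615, 0.789, 0.0], [0.789, 0.615, -0.0], [-0.0, -0.0, -1.0]]
wrist_force: [0.7, -0.3, -0.4]
grip_width: 0.0315
finger_force: 20.0
```

```bash
python3 -c "
from h import *
go(.3515,.284,.075)"
```

```text
[0.29 0.04 7.44] [-0.     0.    -0.001]
```

Call:
carry_out([
  [[0.3, 0, 5, 0, 0, 0, 0.8], [0.3, 0, 8, 0, 0, 0, 0.8], [0.3, 0, 9, 0, 0, 0, 0.8], [0.3, 0, 10, 0, 0, 0, 0.8], [0.3, 0, 10.3, 0, 0, 0, 0.8], [0.3, 0, 10.3, 0, 0, 0, 0.8]],
])

```text
t: 5.4
eef_pos: [0.3514, 0.2849, 0.0468]
tcp_rot: [[-0.615, 0.788, 0.001], [0.788, 0.615, 0.001], [0.0, 0.001, -1.0]]
wrist_force: [0.1, -0.0, -1.3]
grip_width: 0.0318
finger_force: 20.0
```

Call:
carry_out([
  [[0, 0, 0.1, 0, 0, 0, 0.8], [0, 0, 0.1, 0, 0, 0, 0.47], [0, 0, 0.1, 0, 0, 0, 0.47], [0, 0, 0.1, 0, 0, 0, 0.47], [0, 0, -5, 0, 0, 0, 0.47], [0, 0, -10, 0, 0, 0, 0.47], [0, 0, -15, 0, 0, 0, 0.47], [0, 0, -20, 0, 0, 0, 0.47]],
])

```text
t: 6.2
eef_pos: [0.3506, 0.2843, 0.2473]
tcp_rot: [[-0.615, 0.788, 0.0], [0.788, 0.615, 0.0], [-0.0, 0.0, -1.0]]
wrist_force: [0.2, 0.9, -0.1]
grip_width: 0.0496
finger_force: 0.0
```

```bash
python3 -c "
from h import *
go(.41,-.10,.25); go(.4987,-.379,.15)"
```

```text
[-33.95 -18.96  -0.27] [ 0.  0. -0.]
[-61.4  -29.14   9.73] [ 0.  0. -0.]
```

Call:
carry_out([
  [[-34, -19, 0, 0, 0, 0, 0.42], [-34, -19, 0, 0, 0, 0, 0.42], [-34, -19, 0, 0, 0, 0, 0.42], [-34, -19, 0, 0, 0, 0, 0.42], [-34, -19, 0, 0, 0, 0, 0.42], [-34, -19, 0, 0, 0, 0, 0.42], [-34, -19, 0, 0, 0, 0, 0.42], [-34, -19, 0, 0, 0, 0, 0.42]],
])

```text
t: 7.0
eef_pos: [0.4101, -0.1029, 0.2455]
tcp_rot: [[-0.614, 0.789, 0.001], [0.789, 0.614, 0.001], [-0.0, 0.001, -1.0]]
wrist_force: [0.0, 0.6, 0.4]
grip_width: 0.0543
finger_force: 0.0
```

```bash
python3 -c "
from h import *
go(.4987,-.379,.12)"
```

```text
[-27.22 -10.    12.54] [ 0.001  0.    -0.002]
```

Call:
carry_out([
  [[-27.2, -10, 0, 0, 0, 0, 0.42], [-27.2, -10, 0, 0, 0, 0, 0.42], [-27.2, -10, 12.5, 0, 0, 0, 0.42], [-27.2, -10, 12.5, 0, 0, 0, 0.42], [-27.2, -10, 12.5, 0, 0, 0, 0.42], [-27.2, -10, 12.5, 0, 0, 0, 0.42], [-27.2, -10, 12.5, 0, 0, 0, 0.42], [-27.2, -10, 12.5, 0, 0, 0, 0.42]],
])

```text
t: 7.8
eef_pos: [0.4975, -0.3788, 0.1174]
tcp_rot: [[-0.613, 0.79, -0.004], [0.79, 0.613, -0.0], [0.002, -0.003, -1.0]]
wrist_force: [-0.2, 0.5, 0.4]
grip_width: 0.0546
finger_force: 0.0
```

```bash
python3 -c "
from h import *
go(.4987,-.379,.038)
import cv2
cv2.imwrite('pics/e1.png',cv2.resize(read_camera('scene')[110:240,250:350,::-1],None,fx=4.5,fy=4.5,interpolation=2))"
```

```text
[-0.11  0.11  7.94] [-0.003 -0.002 -0.003]
```

View pics/e1.png

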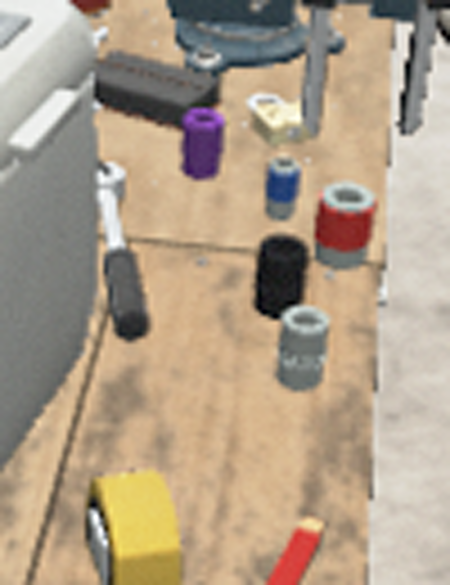

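The fingers, at (315,130) and (410,130), straddle the red socket from above, and its neighbours are untouched. I descend and grip.

Call:
carry_out([
  [[-0.1, 0.1, 3, 0, 0, 0, 0.42], [-0.1, 0.1, 6, 0, 0, 0, 0.42], [-0.1, 0.1, 7.9, 0, 0, 0, 0.42], [-0.1, 0.1, 7.9, 0, 0, 0, 0.42], [-0.1, 0.1, 7.9, 0, 0, 0, 0.7], [-0.1, 0.1, 7.9, 0, 0, 0, 0.7], [-0.1, 0.1, 7.9, 0, 0, 0, 0.7], [-0.1, 0.1, 7.9, 0, 0, 0, 0.7]],
])

```text
t: 8.65
eef_pos: [0.5009, -0.3768, 0.0425]
tcp_rot: [[-0.615, 0.788, 0.002], [0.788, 0.615, -0.001], [-0.002, 0.001, -1.0]]
wrist_force: [-2.1, -0.4, 9.0]
grip_width: 0.0397
finger_force: 20.0
```

```bash
python3 -c "
from h import *
go(.41,-.10,.25);go(.3937,.2295,.15)"
```

```text
[ 27.37   9.89 -20.79] [ 0.001  0.002 -0.   ]
[ 54.36  28.87 -10.83] [ 0.001  0.002 -0.   ]
```

Call:
carry_out([
  [[0, 0, -5, 0, 0, 0, 0.7], [0, 0, -10, 0, 0, 0, 0.7], [27.4, 9.9, -20.8, 0, 0, 0, 0.7], [27.4, 9.9, -20.8, 0, 0, 0, 0.7], [27.4, 9.9, -20.8, 0, 0, 0, 0.7], [27.4, 9.9, -20.8, 0, 0, 0, 0.7], [27.4, 9.9, -20.8, 0, 0, 0, 0.7], [27.4, 9.9, -20.8, 0, 0, 0, 0.7]],
])

```text
t: 9.45
eef_pos: [0.4241, -0.1401, 0.2343]
tcp_rot: [[-0.615, 0.788, 0.0], [0.788, 0.615, 0.0], [-0.0, 0.0, -1.0]]
wrist_force: [0.4, 0.8, -0.9]
grip_width: 0.0395
finger_force: 20.0
```

```bash
python3 -c "
from h import *
go(.3937,.2295,.18)"
```

```text
[31.   20.35  5.44] [ 0.  0. -0.]
```

Call:
carry_out([
  [[31, 20.3, 0, 0, 0, 0, 0.7], [31, 20.3, 0, 0, 0, 0, 0.7], [31, 20.3, 0, 0, 0, 0, 0.7], [31, 20.3, 0, 0, 0, 0, 0.7], [31, 20.3, 0, 0, 0, 0, 0.7], [31, 20.3, 0, 0, 0, 0, 0.7], [31, 20.3, 0, 0, 0, 0, 0.7], [31, 20.3, 4, 0, 0, 0, 0.7]],
])

```text
t: 10.25
eef_pos: [0.395, 0.2336, 0.1966]
tcp_rot: [[-0.619, 0.785, 0.005], [0.785, 0.619, 0.006], [0.002, 0.008, -1.0]]
wrist_force: [0.4, 1.4, -2.2]
grip_width: 0.0396
finger_force: 20.0
```

```bash
python3 -c "
from h import *
go(.3937,.2295,.09)"
```

```text
[-0.26 -0.44 10.65] [ 0.008 -0.002  0.004]
```

Still settling, so I'll hold briefly and then correct.

Call:
carry_out([
  [[0, 0, 4, 0, 0, 0, 0.7], [0, 0, 8, 0, 0, 0, 0.7], [0, 0, 8, 0, 0, 0, 0.7], [0, 0, 8, 0, 0, 0, 0.7]],
])

```text
t: 10.65
eef_pos: [0.3945, 0.2274, 0.1148]
tcp_rot: [[-0.615, 0.789, 0.0], [0.789, 0.615, -0.001], [-0.001, -0.0, -1.0]]
wrist_force: [0.5, 0.0, -1.9]
grip_width: 0.0396
finger_force: 20.0
```

```bash
python3 -c "
from h import *
go(.3937,.2295,.053)"
```

```text
[0.22 0.07 6.18] [-0.     0.001 -0.001]
```

Call:
carry_out([
  [[0.2, 0.1, 3, 0, 0, 0, 0.7], [0.2, 0.1, 4, 0, 0, 0, 0.7], [0.2, 0.1, 5, 0, 0, 0, 0.7], [0.2, 0.1, 5.7, 0, 0, 0, 0.7], [0.2, 0.1, 6.2, 0, 0, 0, 0.7], [0.2, 0.1, 6.2, 0, 0, 0, 0.7]],
])

```text
t: 11.25
eef_pos: [0.3937, 0.2299, 0.0517]
tcp_rot: [[-0.615, 0.788, 0.0], [0.788, 0.615, -0.001], [-0.001, -0.0, -1.0]]
wrist_force: [-0.6, -0.7, -2.0]
grip_width: 0.0392
finger_force: 20.0
```

Call:
carry_out([
  [[0, 0, 0, 0, 0, 0, 0.42], [0, 0, 0, 0, 0, 0, 0.42], [0, 0, 0, 0, 0, 0, 0.42], [0, 0, -5, 0, 0, 0, 0.42], [0, 0, -10, 0, 0, 0, 0.42], [0, 0, -15, 0, 0, 0, 0.42], [0, 0, -20, 0, 0, 0, 0.42], [0, 0, -20, 0, 0, 0, 0.42]],
])

```text
t: 12.05
eef_pos: [0.3957, 0.2312, 0.2572]
tcp_rot: [[-0.615, 0.788, 0.006], [0.788, 0.615, 0.006], [0.002, 0.008, -1.0]]
wrist_force: [-0.5, 0.7, -0.8]
grip_width: 0.0547
finger_force: 0.0
```

```bash
python3 -c "
from h import *
go(.41,-.12,.25)"
```

```text
[-28.57 -20.48   0.5 ] [ 0.008 -0.002 -0.001]
```

Blue next, at (0.566,-0.4025).

Call:
carry_out([
  [[-28.6, -20.5, 0, 0, 0, 0, 0.58], [-28.6, -20.5, 0, 0, 0, 0, 0.58], [-28.6, -20.5, 0, 0, 0, 0, 0.58], [-28.6, -20.5, 0, 0, 0, 0, 0.58], [-28.6, -20.5, 0, 0, 0, 0, 0.58], [-28.6, -20.5, 0, 0, 0, 0, 0.58], [-28.6, -20.5, 0, 0, 0, 0, 0.58], [-28.6, -20.5, 0, 0, 0, 0, 0.58]],
])

```text
t: 12.85
eef_pos: [0.4074, -0.1267, 0.2522]
tcp_rot: [[-0.611, 0.792, 0.001], [0.792, 0.611, -0.001], [-0.002, 0.001, -1.0]]
wrist_force: [0.1, 0.7, -0.4]
grip_width: 0.0394
finger_force: 0.0
```

```bash
python3 -c "
from h import *
go(.566,-.4025,.12)"
```

```text
[-31.5   -4.29  13.28] [ 0.     0.002 -0.006]
```

Call:
carry_out([
  [[-31.5, -4.3, 0, 0, 0, 0, 0.58], [-31.5, -4.3, 0, 0, 0, 0, 0.58], [-31.5, -4.3, 0, 0, 0, 0, 0.58], [-31.5, -4.3, 13.3, 0, 0, 0, 0.58], [-31.5, -4.3, 13.3, 0, 0, 0, 0.58], [-31.5, -4.3, 13.3, 0, 0, 0, 0.58], [-31.5, -4.3, 13.3, 0, 0, 0, 0.58], [-31.5, -4.3, 13.3, 0, 0, 0, 0.58]],
])

```text
t: 13.65
eef_pos: [0.5558, -0.3754, 0.1329]
tcp_rot: [[-0.615, 0.788, -0.0], [0.788, 0.615, 0.001], [0.001, 0.0, -1.0]]
wrist_force: [1.0, 0.7, 1.9]
grip_width: 0.0391
finger_force: 0.0
```

Call:
carry_out([
  [[0, 0, 0, 0, 0, 0, 0.58], [0, 0, 0, 0, 0, 0, 0.58]],
])

```text
t: 13.85
eef_pos: [0.5544, -0.3747, 0.1339]
tcp_rot: [[-0.614, 0.789, -0.002], [0.789, 0.614, -0.0], [0.001, -0.002, -1.0]]
wrist_force: [-0.5, -0.3, 1.1]
grip_width: 0.0395
finger_force: 0.0
```

```bash
python3 -c "
from h import *
go(.566,-.4025,.033)"
```

```text
[-2.92 -0.77 10.09] [-0.002 -0.001 -0.002]
```

Call:
carry_out([
  [[-2.9, -0.8, 0, 0, 0, 0, 0.58], [-2.9, -0.8, 2, 0, 0, 0, 0.58], [-2.9, -0.8, 4, 0, 0, 0, 0.58], [-2.9, -0.8, 4, 0, 0, 0, 0.58], [-2.9, -0.8, 4, 0, 0, 0, 0.58]],
])

```text
t: 14.35
eef_pos: [0.567, -0.4008, 0.0956]
tcp_rot: [[-0.616, 0.788, 0.0], [0.788, 0.616, -0.0], [-0.0, 0.0, -1.0]]
wrist_force: [-0.2, 0.6, 0.2]
grip_width: 0.0393
finger_force: 0.0
```

```bash
python3 -c "
from h import *
go(.566,-.4025,.033)"
```

```text
[-0.07 -0.18  6.26] [0.    0.    0.001]
```

Call:
carry_out([
  [[0, -0.2, 3, 0, 0, 0, 0.58], [0, -0.2, 6.2, 0, 0, 0, 0.58], [0, -0.2, 6.2, 0, 0, 0, 0.58], [0, -0.2, 6.2, 0, 0, 0, 0.58], [0, -0.2, 6.2, 0, 0, 0, 0.85], [0, -0.2, 6.2, 0, 0, 0, 0.85], [0, -0.2, 6.2, 0, 0, 0, 0.85], [0, -0.2, 6.2, 0, 0, 0, 0.85]],
])

```text
t: 15.15
eef_pos: [0.5659, -0.4036, 0.0346]
tcp_rot: [[-0.615, 0.788, 0.002], [0.788, 0.615, -0.001], [-0.002, 0.001, -1.0]]
wrist_force: [-0.2, 1.2, 7.6]
grip_width: 0.0233
finger_force: 20.0
```

```bash
python3 -c "
from h import *
go(.41,-.12,.25)"
```

```text
[ 31.9    5.18 -21.61] [ 0.001  0.002 -0.   ]
```

Call:
carry_out([
  [[0, 0, -5, 0, 0, 0, 0.85], [0, 0, -10, 0, 0, 0, 0.85], [31.9, 5.2, -21.6, 0, 0, 0, 0.85], [31.9, 5.2, -21.6, 0, 0, 0, 0.85], [31.9, 5.2, -21.6, 0, 0, 0, 0.85], [31.9, 5.2, -21.6, 0, 0, 0, 0.85], [31.9, 5.2, -21.6, 0, 0, 0, 0.85], [31.9, 5.2, -21.6, 0, 0, 0, 0.85]],
])

```text
t: 15.95
eef_pos: [0.443, -0.1779, 0.2268]
tcp_rot: [[-0.615, 0.788, 0.001], [0.788, 0.615, -0.002], [-0.002, 0.0, -1.0]]
wrist_force: [0.3, -0.2, 1.3]
grip_width: 0.0231
finger_force: 20.0
```

```bash
python3 -c "
from h import *
go(.40,.0,.25);go(.4370,.1737,.18)"
```

```text
[16.66  7.56 -2.36] [ 0.     0.002 -0.001]
[28.1  21.16  4.62] [ 0.     0.002 -0.001]
```

Call:
carry_out([
  [[16.7, 7.6, -2.4, 0, 0, 0, 0.85], [16.7, 7.6, -2.4, 0, 0, 0, 0.85], [16.7, 7.6, -2.4, 0, 0, 0, 0.85], [16.7, 7.6, -2.4, 0, 0, 0, 0.85], [28.1, 21.2, -2, 0, 0, 0, 0.85], [28.1, 21.2, -2, 0, 0, 0, 0.85], [28.1, 21.2, -2, 0, 0, 0, 0.85], [28.1, 21.2, -2, 0, 0, 0, 0.85]],
])

```text
t: 16.75
eef_pos: [0.4373, 0.1678, 0.2459]
tcp_rot: [[-0.615, 0.789, 0.002], [0.789, 0.615, -0.001], [-0.002, 0.001, -1.0]]
wrist_force: [0.8, 0.1, 0.6]
grip_width: 0.0236
finger_force: 20.0
```

Call:
carry_out([
  [[0, 0, 2, 0, 0, 0, 0.85], [0, 0, 2, 0, 0, 0, 0.85]],
])

```text
t: 16.95
eef_pos: [0.4365, 0.1656, 0.2241]
tcp_rot: [[-0.616, 0.788, -0.0], [0.788, 0.616, -0.005], [-0.004, -0.004, -1.0]]
wrist_force: [-0.1, -1.2, -0.8]
grip_width: 0.0234
finger_force: 20.0
```

```bash
python3 -c "
from h import *
go(.4370,.1737,.09)"
```

```text
[ 0.66  0.59 13.41] [-0.004  0.004  0.   ]
```

Call:
carry_out([
  [[0.6, 0.6, 4, 0, 0, 0, 0.85], [0.6, 0.6, 8, 0, 0, 0, 0.85], [0.6, 0.6, 13, 0, 0, 0, 0.85], [0.6, 0.6, 13, 0, 0, 0, 0.85], [0.6, 0.6, 13, 0, 0, 0, 0.85]],
])

```text
t: 17.45
eef_pos: [0.4391, 0.1726, 0.0972]
tcp_rot: [[-0.613, 0.79, 0.001], [0.79, 0.613, -0.003], [-0.003, -0.001, -1.0]]
wrist_force: [0.7, 0.4, 1.1]
grip_width: 0.0234
finger_force: 20.0
```

```bash
python3 -c "
from h import *
go(.4370,.1737,.045)"
```

```text
[ 0.24 -0.1   5.22] [-0.001  0.003 -0.003]
```

Call:
carry_out([
  [[0.2, -0.1, 1.5, 0, 0, 0, 0.85], [0.2, -0.1, 2.5, 0, 0, 0, 0.85], [0.2, -0.1, 3.5, 0, 0, 0, 0.85], [0.2, -0.1, 4.5, 0, 0, 0, 0.85], [0.2, -0.1, 5.2, 0, 0, 0, 0.85], [0.2, -0.1, 5.2, 0, 0, 0, 0.85]],
])

```text
t: 18.05
eef_pos: [0.4368, 0.1743, 0.043]
tcp_rot: [[-0.615, 0.789, 0.001], [0.789, 0.615, -0.003], [-0.003, -0.001, -1.0]]
wrist_force: [-0.1, -0.9, -0.4]
grip_width: 0.0237
finger_force: 20.0
```

Call:
carry_out([
  [[0, 0, 0, 0, 0, 0, 0.6], [0, 0, 0, 0, 0, 0, 0.6], [0, 0, 0, 0, 0, 0, 0.6], [0, 0, -5, 0, 0, 0, 0.6], [0, 0, -10, 0, 0, 0, 0.6], [0, 0, -15, 0, 0, 0, 0.6], [0, 0, -20, 0, 0, 0, 0.6], [0, 0, -25, 0, 0, 0, 0.6]],
])

```text
t: 18.85
eef_pos: [0.436, 0.1745, 0.2954]
tcp_rot: [[-0.614, 0.789, 0.001], [0.789, 0.614, -0.003], [-0.003, -0.001, -1.0]]
wrist_force: [-0.2, 0.5, 0.3]
grip_width: 0.0379
finger_force: 0.0
```

```bash
python3 -c "
from h import *
go(.40,-.10,.33);go(.617,-.27,.33,45)"
```

```text
[-19.46 -19.71  -3.39] [-0.001  0.003 -0.002]
[-46.2  -13.02  -3.31] [-0.001  0.003 -0.124]
```

Call:
carry_out([
  [[-19.5, -19.7, -3.4, 0, 0, 0, 0.6], [-19.5, -19.7, -3.4, 0, 0, 0, 0.6], [-19.5, -19.7, -3.4, 0, 0, 0, 0.6], [-19.5, -19.7, -3.4, 0, 0, 0, 0.6], [-19.5, -19.7, -3.4, 0, 0, 0, 0.6], [-46.2, -13, -3.3, 0, 0, -0.12, 0.6], [-46.2, -13, -3.3, 0, 0, -0.12, 0.6], [-46.2, -13, -3.3, 0, 0, -0.12, 0.6]],
])

```text
t: 19.65
eef_pos: [0.4524, -0.1141, 0.3276]
tcp_rot: [[-0.693, 0.721, -0.006], [0.721, 0.693, 0.006], [0.009, 0.0, -1.0]]
wrist_force: [0.8, 1.5, 1.2]
grip_width: 0.0375
finger_force: 0.0
```

```bash
python3 -c "
from h import *
import cv2
go(.617,-.27,.28,45)
a=read_camera('top')[:,:,::-1];b=read_camera('scene')[:,:,::-1]
x=cv2.resize(a[165:270,95:215],(440,385),interpolation=2);y=cv2.resize(b[245:365,110:240],(360,332),interpolation=2)
c=np.zeros((385,800,3),np.uint8);c[:,:440]=x;c[:332,440:]=y
cv2.imwrite('pics/f1.png',c);cv2.imwrite('pics/f1top.png',cv2.resize(a[100:215,275:435],None,fx=5,fy=5,interpolation=2))"
```

```text
[-22.69   1.05   4.57] [ 0.    -0.009 -0.019]
```

View pics/f1.png

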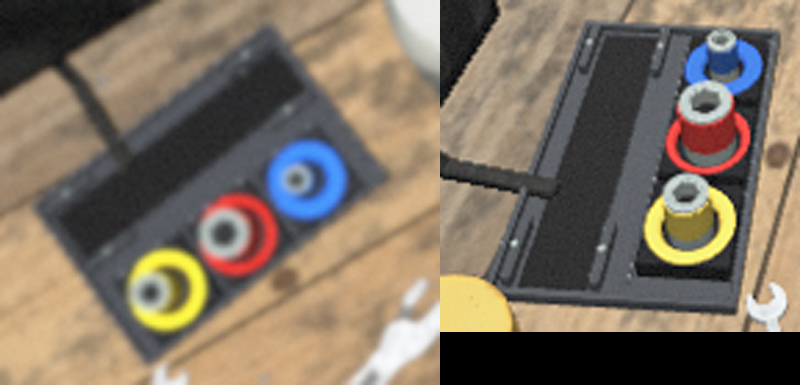

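All three sockets stand in their own holders, and the rod tip only reaches the trough's back edge. Next I refine the ratchet's line and the clearance to the bread maker.

```bash
python3 - <<'E'
from h import *
import cv2
np.set_printoptions(precision=4,suppress=True)
c1=lambda u,v:un(u,v,5,275,115); c3=lambda u,v:un(u,v,6,255,115)
for p in [(95,0),(128,80),(140,150),(130,250)]: print("bm",[onz("top",*c1(*p),z)[:2] for z in (.1,.2,.25)])
im=cv2.imread("pics/top0raw.png")
# chrome shank / black grip pixels in crop
g=cv2.cvtColor(im,cv2.COLOR_BGR2HSV).astype(int)
k=np.zeros(g.shape[:2],bool);k[122:182,298:358]=1
bl=k&(g[...,2]<95);ch=k&(g[...,1]<45)&(g[...,2]>150)
for n,m in(("black",bl),("chrome",ch)):
    q,l,st,ce=cv2.connectedComponentsWithStats(m.astype(np.uint8))
    for i in range(1,q):
        if st[i,4]>30: print(n,st[i],ce[i],onz("top",*ce[i],.016))
for p in [(325,185)]: pass
# shank/grip boundary in both pictures
print("junction",onz("top",*c1(238,207),.018), onz("scene",*c3(122,303),.018), "gripend",onz("top",*c1(148,304),.016),onz("scene",*c3(148,412),.012))
print("shank mid",onz("top",*c1(305,143),.018))
E
```

```text
bm [array([ 0.7034, -0.1646]), array([ 0.6703, -0.156 ]), array([ 0.6537, -0.1517])]
bm [array([ 0.6574, -0.1816]), array([ 0.6289, -0.1713]), array([ 0.6147, -0.1661])]
bm [array([ 0.6177, -0.187 ]), array([ 0.5933, -0.1762]), array([ 0.5811, -0.1707])]
bm [array([ 0.5621, -0.18  ]), array([ 0.5433, -0.1698]), array([ 0.5339, -0.1647])]
black [302 156  22  22 158] [312.6519 166.7025] [ 0.5709 -0.2238  0.016 ]
chrome [298 125   6  34 129] [299.845  143.3488] [ 0.6422 -0.1881  0.016 ]
chrome [322 125  33  33 260] [339.7231 138.9038] [ 0.6533 -0.3067  0.016 ]
junction [ 0.6021 -0.2527  0.018 ] [ 0.6099 -0.2567  0.018 ] gripend [ 0.5453 -0.1982  0.016 ] [ 0.5417 -0.1925  0.012 ]
shank mid [ 0.64   -0.2935  0.018 ]
```

View pics/f1top.png

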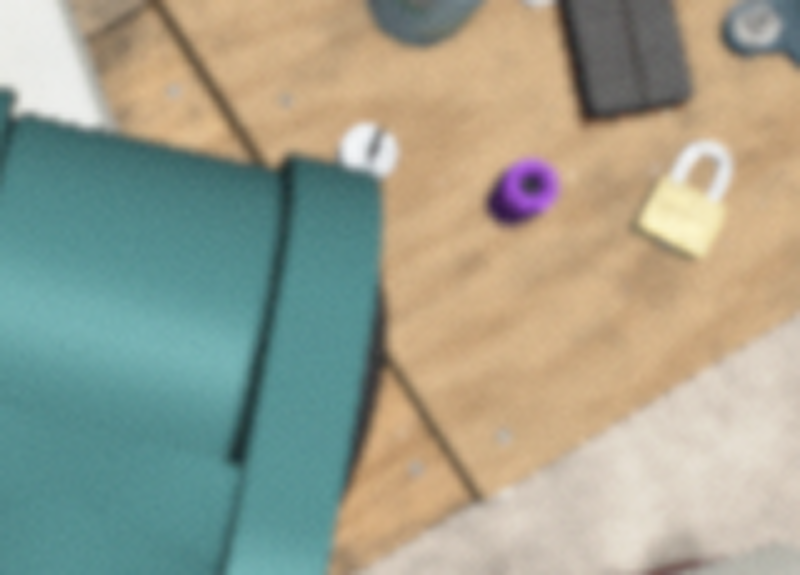

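Call:
carry_out([
  [[-22.7, 1, 2, 0, 0, -0.02, 0.6], [-22.7, 1, 2, 0, 0, -0.02, 0.6], [-22.7, 1, 2, 0, 0, -0.02, 0.6], [-22.7, 1, 2, 0, 0, -0.02, 0.6], [-22.7, 1, 2, 0, 0, -0.02, 0.6], [-22.7, 1, 2, 0, 0, -0.02, 0.6], [-22.7, 1, 2, 0, 0, -0.02, 0.6]],
])

```text
t: 20.45
eef_pos: [0.616, -0.2737, 0.3038]
tcp_rot: [[-0.703, 0.711, -0.011], [0.712, 0.703, 0.002], [0.009, -0.006, -1.0]]
wrist_force: [0.4, -0.2, -0.7]
grip_width: 0.0374
finger_force: 0.0
```

```bash
python3 -c "
from h import *
go(.6235,-.2755,.14,45)"
```

```text
[-0.81  0.5  16.37] [-0.006 -0.009 -0.006]
```

Call:
carry_out([
  [[-0.8, 0.5, 2, 0, 0, 0, 0.6], [-0.8, 0.5, 6, 0, 0, 0, 0.6], [-0.8, 0.5, 11, 0, 0, 0, 0.6], [-0.8, 0.5, 16, 0, 0, 0, 0.6], [-0.8, 0.5, 16, 0, 0, 0, 0.6], [-0.8, 0.5, 16, 0, 0, 0, 0.6]],
])

```text
t: 21.05
eef_pos: [0.6239, -0.2713, 0.1469]
tcp_rot: [[-0.706, 0.708, -0.008], [0.708, 0.706, 0.003], [0.008, -0.003, -1.0]]
wrist_force: [0.5, -0.2, 0.4]
grip_width: 0.0378
finger_force: 0.0
```

```bash
python3 -c "
from h import *
go(.6235,-.2755,.018,45)
import cv2
cv2.imwrite('pics/g1.png',cv2.resize(read_camera('scene')[90:220,230:350,::-1],None,fx=4.5,fy=4.5,interpolation=2))"
```

```text
[-0.37 -0.28 12.89] [-0.003 -0.008 -0.001]
```

View pics/g1.png

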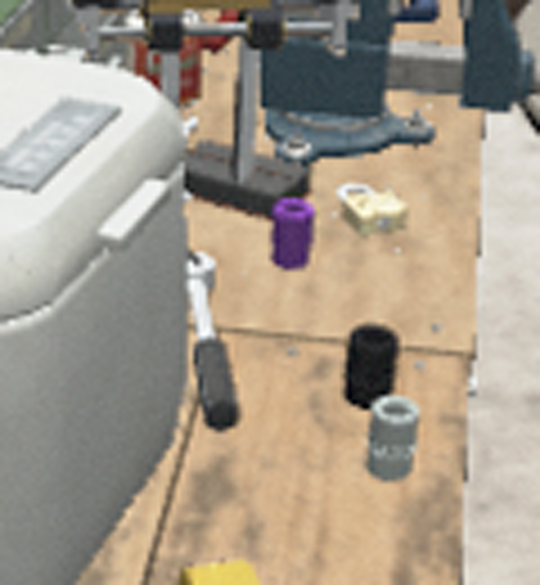

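The open fingers hang over the shank, behind the bread maker's edge. I continue down.

Call:
carry_out([
  [[-0.3, -0.3, 3, 0, -0.008, 0, 0.6], [-0.3, -0.3, 6, 0, -0.008, 0, 0.6], [-0.3, -0.3, 8.5, 0, -0.008, 0, 0.6], [-0.3, -0.3, 8.5, 0, -0.008, 0, 0.6], [-0.3, -0.3, 8.5, 0, -0.008, 0, 0.6]],
])

```text
t: 21.6
eef_pos: [0.6241, -0.2766, 0.0631]
tcp_rot: [[-0.706, 0.708, 0.0], [0.708, 0.706, -0.003], [-0.002, -0.002, -1.0]]
wrist_force: [0.7, 0.2, 0.9]
grip_width: 0.0376
finger_force: 0.0
```

```bash
python3 -c "
from h import *
go(.6235,-.2755,.018,45)"
```

```text
[0.13 0.05 4.51] [-0.002  0.002 -0.002]
```

Call:
carry_out([
  [[0.1, 0, 2, 0, 0, 0, 0.6], [0.1, 0, 4, 0, 0, 0, 0.6], [0.1, 0, 4.5, 0, 0, 0, 0.6], [0.1, 0, 4.5, 0, 0, 0, 0.6], [0.1, 0, 4.5, 0, 0, 0, 0.95], [0.1, 0, 4.5, 0, 0, 0, 0.95], [0.1, 0, 4.5, 0, 0, 0, 0.95], [0.1, 0, 4.5, 0, 0, 0, 0.95]],
], grip_force=40)

```text
t: 22.4
eef_pos: [0.6222, -0.2755, 0.0154]
tcp_rot: [[-0.706, 0.708, -0.002], [0.708, 0.706, -0.002], [0.0, -0.003, -1.0]]
wrist_force: [0.9, -0.2, 0.1]
grip_width: 0.0121
finger_force: 40.0
```

Call:
carry_out([
  [[0, 0, -3, 0, 0, 0, 0.95], [0, 0, -8, 0, 0, 0, 0.95], [0, 0, -13, 0, 0, 0, 0.95], [0, 0, -18, 0, 0, 0, 0.95], [0, 0, -23, 0, 0, 0, 0.95], [0, 0, -28, 0, 0, 0, 0.95], [0, 0, -32, 0, 0, 0, 0.95], [0, 0, -32, 0, 0, 0, 0.95]],
])

```text
t: 23.2
eef_pos: [0.6236, -0.2761, 0.3407]
tcp_rot: [[-0.706, 0.708, 0.004], [0.708, 0.706, -0.005], [-0.006, -0.001, -1.0]]
wrist_force: [-0.1, -0.7, -2.9]
grip_width: 0.0119
finger_force: 40.0
```

```bash
python3 -c "
from h import *
s=readout.sense();print(s['finger_force'],s['grip_width'])
go(.43,.0,.36,38);go(.4664,.2675,.36,38)
import cv2
cv2.imwrite('pics/i1.png',cv2.resize(read_camera('scene')[0:230,180:360,::-1],None,fx=2.6,fy=2.6,interpolation=2))"
```

```text
39.99844014644623 0.011945172445002206
[33.21  5.77 -2.14] [-0.     0.006  0.12 ]
[49.59 27.22 -2.26] [-0.     0.006  0.12 ]
```

View pics/i1.png

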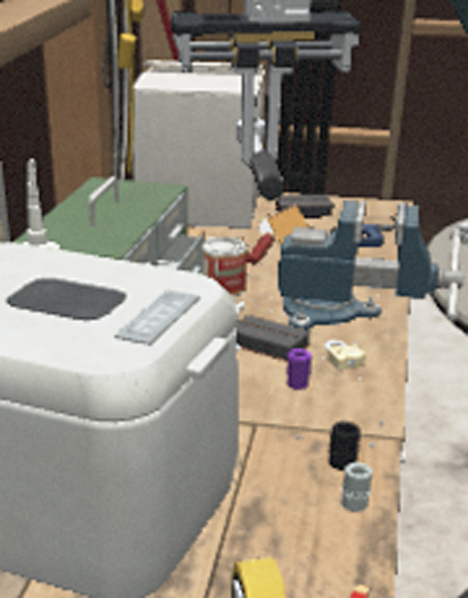

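The ratchet is gripped and level, and the two foreign sockets still stand in place.

Call:
carry_out([
  [[5, 1, -2, 0, 0, 0.03, 0.95], [9, 2, -2, 0, 0, 0.06, 0.95], [14, 3, -2, 0, 0, 0.09, 0.95], [18, 3.5, -2, 0, 0, 0.12, 0.95], [23, 4, -2, 0, 0, 0.12, 0.95], [28, 5, -2, 0, 0, 0.12, 0.95], [33, 5.8, -2, 0, 0, 0.12, 0.95], [36, 9, -2, 0, 0, 0.12, 0.95]],
])

```text
t: 24.05
eef_pos: [0.4468, -0.0005, 0.3551]
tcp_rot: [[-0.615, 0.789, -0.003], [0.789, 0.615, -0.003], [0.0, -0.004, -1.0]]
wrist_force: [1.4, 1.9, -3.1]
grip_width: 0.0117
finger_force: 40.0
```

```bash
python3 -c "
from h import *
go(.4664,.2675,.34,38)"
```

```text
[19.93 18.02  1.44] [-0.004 -0.    -0.001]
```

Call:
carry_out([
  [[3.5, 3.2, 0, 0, 0, 0, 0.95], [7, 6.3, 0, 0, 0, 0, 0.95], [10, 9, 0, 0, 0, 0, 0.95], [13, 11.8, 0, 0, 0, 0, 0.95], [16, 14.5, 0, 0, 0, 0, 0.95], [19, 17, 1, 0, 0, 0, 0.95], [20, 18, 1.4, 0, 0, 0, 0.95], [20, 18, 1.4, 0, 0, 0, 0.95]],
])

```text
t: 24.85
eef_pos: [0.4656, 0.2699, 0.3395]
tcp_rot: [[-0.618, 0.786, -0.004], [0.786, 0.618, -0.006], [-0.002, -0.007, -1.0]]
wrist_force: [-0.5, -1.4, -2.5]
grip_width: 0.0123
finger_force: 40.0
```

```bash
python3 -c "
from h import *
go(.4664,.2675,.08,38)
import cv2
cv2.imwrite('pics/j1.png',cv2.resize(read_camera('scene')[120:384,60:300,::-1],None,fx=2.2,fy=2.2,interpolation=2))"
```

```text
[-0.19  0.09 25.95] [-0.007  0.002  0.003]
```

View pics/j1.png

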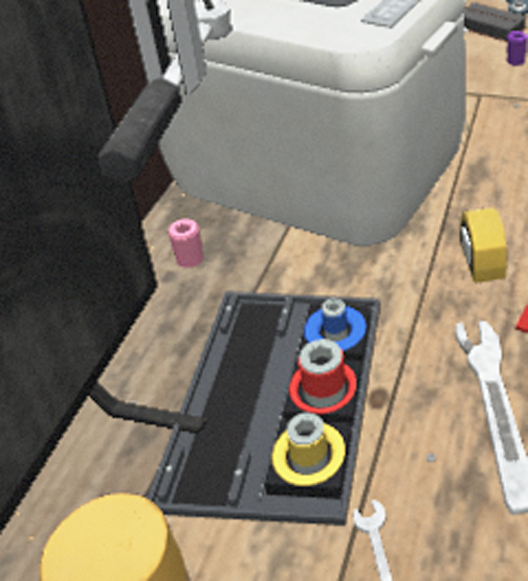

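```bash
python3 - <<'E'
from h import *
np.set_printoptions(precision=4,suppress=True)
o=np.array([.4293,.2545]);a=np.radians(38);R=np.array([[np.cos(a),np.sin(a)],[-np.sin(a),np.cos(a)]])
t=tri(un(188,232,5.5,95,165),(153.4,313));print(t,R@(t[0][:2]-o))
for z in(.004,.015,.03): print(z,R@(onz("top",*un(188,232,5.5,95,165),z)[:2]-o),R@(onz("scene",153.4,313,z)[:2]-o))
E
```

```text
(array([0.4573, 0.3232, 0.0035]), [np.float64(0.005186792167948617), np.float64(0.005186792167948602)]) [0.0644 0.037 ]
0.004 [0.0696 0.0376] [0.0587 0.0381]
0.015 [0.0664 0.0348] [0.0546 0.0459]
0.03 [0.062  0.0311] [0.0492 0.0566]
```

Call:
carry_out([
  [[-0.2, 0, 4, 0, 0, 0, 0.95], [-0.2, 0, 8, 0, 0, 0, 0.95], [-0.2, 0, 12, 0, 0, 0, 0.95], [-0.2, 0, 16, 0, 0, 0, 0.95], [-0.2, 0, 20, 0, 0, 0, 0.95], [-0.2, 0, 20, 0, 0, 0, 0.95], [-0.2, 0, 20, 0, 0, 0, 0.95]],
])

```text
t: 25.6
eef_pos: [0.468, 0.2651, 0.143]
tcp_rot: [[-0.615, 0.789, -0.002], [0.789, 0.615, -0.003], [-0.001, -0.003, -1.0]]
wrist_force: [1.2, -0.2, -1.6]
grip_width: 0.0119
finger_force: 40.0
```

```bash
python3 -c "
from h import *
go(.4662,.2673,.045,38)"
```

```text
[0.29 0.03 9.8 ] [-0.003  0.001 -0.001]
```

Call:
carry_out([
  [[0.3, 0, 3, 0, 0, 0, 0.95], [0.3, 0, 6, 0, 0, 0, 0.95], [0.3, 0, 8, 0, 0, 0, 0.95], [0.3, 0, 9.8, 0, 0, 0, 0.95], [0.3, 0, 9.8, 0, 0, 0, 0.95], [0.3, 0, 9.8, 0, 0, 0, 0.95]],
])

```text
t: 26.2
eef_pos: [0.4665, 0.2688, 0.0459]
tcp_rot: [[-0.616, 0.788, -0.001], [0.788, 0.616, -0.001], [-0.0, -0.001, -1.0]]
wrist_force: [0.0, 0.2, -2.4]
grip_width: 0.0123
finger_force: 40.0
```

```bash
python3 -c "
from h import *
go(.4662,.2673,.0205,38)"
```

```text
[-0.1  -0.12  2.54] [-0.001  0.     0.   ]
```

Call:
carry_out([
  [[-0.1, -0.1, 1, 0, 0, 0, 0.95], [-0.1, -0.1, 1.7, 0, 0, 0, 0.95], [-0.1, -0.1, 2.2, 0, 0, 0, 0.95], [-0.1, -0.1, 2.5, 0, 0, 0, 0.95], [-0.1, -0.1, 2.5, 0, 0, 0, 0.95], [-0.1, -0.1, 2.5, 0, 0, 0, 0.95]],
])

```text
t: 26.8
eef_pos: [0.4655, 0.267, 0.0191]
tcp_rot: [[-0.616, 0.788, -0.002], [0.788, 0.616, -0.002], [-0.0, -0.003, -1.0]]
wrist_force: [-0.5, 0.6, 3.8]
grip_width: 0.012
finger_force: 40.0
```

Call:
carry_out([
  [[0, 0, 0, 0, 0, 0, 0.68], [0, 0, 0, 0, 0, 0, 0.68], [0, 0, 0, 0, 0, 0, 0.68], [0, 0, -3, 0, 0, 0, 0.68], [0, 0, -8, 0, 0, 0, 0.68], [0, 0, -13, 0, 0, 0, 0.68], [0, 0, -18, 0, 0, 0, 0.68], [0, 0, -23, 0, 0, 0, 0.68]],
])

```text
t: 27.6
eef_pos: [0.4654, 0.267, 0.2508]
tcp_rot: [[-0.616, 0.788, -0.003], [0.788, 0.616, -0.002], [-0.0, -0.004, -1.0]]
wrist_force: [-0.1, 0.8, 0.6]
grip_width: 0.0301
finger_force: 0.0
```

Call:
carry_out([
  [[0, 0, -5, 0, 0, 0, 0.68], [-18, -20, -8, 0, 0, 0, 0.68], [-18, -20, -8, 0, 0, 0, 0.68], [-18, -20, -8, 0, 0, 0, 0.68], [-18, -20, -8, 0, 0, 0, 0.68], [-18, -20, -8, 0, 0, 0, 0.68], [-18, -20, -8, 0, 0, 0, 0.68], [-18, -20, -8, 0, 0, 0, 0.68]],
])

```text
t: 28.4
eef_pos: [0.419, 0.0001, 0.3298]
tcp_rot: [[-0.613, 0.79, -0.002], [0.79, 0.613, 0.002], [0.002, -0.001, -1.0]]
wrist_force: [-0.2, 0.8, 1.1]
grip_width: 0.0301
finger_force: 0.0
```

```bash
python3 -c "
from h import *
import cv2
a=read_camera('top')[:,:,::-1];b=read_camera('scene')[:,:,::-1]
x=cv2.resize(a[165:270,95:215],(440,385),interpolation=2);y=cv2.resize(b[245:365,110:240],(360,332),interpolation=2)
c=np.zeros((600,800,3),np.uint8);c[:385,:440]=x;c[:332,440:]=y
c[385:600,:320]=cv2.resize(b[115:215,255:403],(320,215));cv2.imwrite('pics/k1.png',c)
o=np.array([.4293,.2545])
print(readout.sense()['eef_pos'])
# predicted top-face pixels (top-left panel) for seated sockets
for n,p in dict(yellow=(.3515,.284,.057),red=(.3937,.2295,.061),blue=(.437,.1737,.053)).items():
    q=proj('top',np.array(p));r=proj('scene',np.array(p));print(n,np.round(((q[0]-95)*440/120,(q[1]-165)*385/105),0),np.round((440+(r[0]-110)*360/130,(r[1]-245)*332/120),0))
"
```

```text
[0.41922031 0.00291576 0.3295592 ]
yellow [149. 290.] [688. 188.]
red [219. 234.] [705. 101.]
blue [295. 177.] [722.  37.]
```

View pics/k1.png

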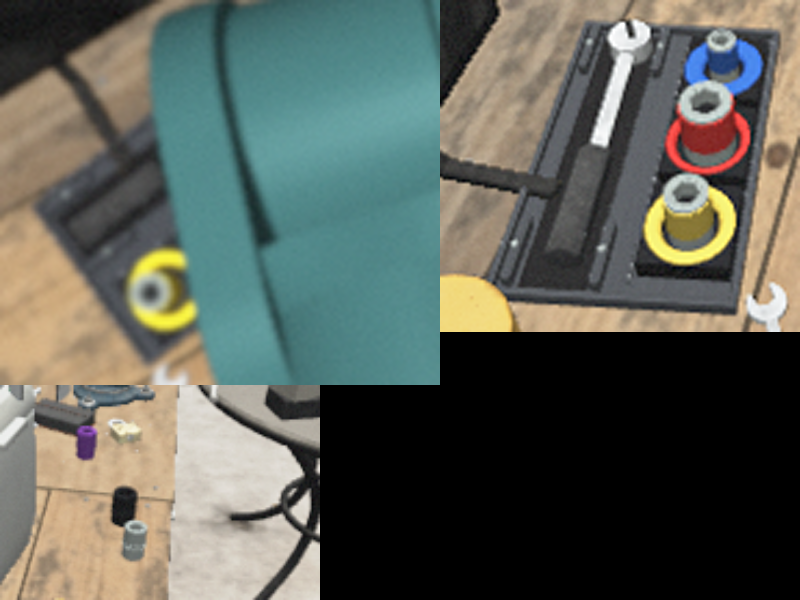

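The ratchet lies in the trough between the cheeks, with its head at (630,40) and grip end at (564,255). The sockets match their seated positions to within about 2 px. One numeric check of the ratchet, then I hand in.

```bash
python3 - <<'E'
from h import *
o=np.array([.4288,.2560]);a=np.radians(38);R=np.array([[np.cos(a),np.sin(a)],[-np.sin(a),np.cos(a)]])
f=lambda u,v,z:R@(onz("scene",*un(u-440,v,360/130,110,245),z)[:2]-o)
print("head",f(630,40,.033),"(y -.088)","grip end",f(564,256,.018),"(y .105)","junction",f(598,146,.026),"(y .019)")
from cell import env
print(readout.sense()['eef_pos'])
E
```

```text
head [ 0.03270462 -0.08204076] (y -.088) grip end [0.03653121 0.0968767 ] (y .105) junction [0.03412416 0.01501553] (y .019)
[0.41922031 0.00291576 0.3295592 ]
```

```bash
python3 -c "
from cell import env
print(env.sign_off())"
```

```text
the job is handed in; nothing more can be done
None
```

I handed the job in: the blue, yellow and red sockets stand in their own holders and the ratchet lies drive down in the trough, by the last pictures; the plain and impact sockets were not touched, and the hand-in returned no verdict.

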